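# Lock the filter panel of the bench dust extractor

## Robot

A 7-joint arm with a two-finger parallel gripper is mounted at the origin on the work surface. World frame = base frame: x ahead of the robot, y to its left, z up, the work surface at z = 0. Lengths are in m, angles in rad, forces in N, time in s.
With the tool pointing down it reaches from about 0.425 to 0.925 m from the base axis. Payload 6.8 kg.
Tool frame: the origin (TCP) lies midway between the tips of the shut fingers; the grasp point (between the pads) lies bot.grip_point_offset behind it (bot.grip_point_offset is the distance from the TCP to the grasp point, in m); z points along the fingers, y is the line along which they close (so a half turn about z gives the same grasp; the last joint's range is limited). The gripper opens to 85 mm and grips with 20 to 120 N. Pads are 22 mm wide; open, the fingers measure 114 mm over their backs; the gripper's body (76 mm by 85 mm) begins 54 mm behind the grasp point. The pads swing forward as they close: fully open they stand 13 mm farther back than shut.
Start: joints at [-1.343, 0.477, 0.022, 1.555, -0.011, 1.109, -0.083], TCP at [0.222, 0.637, 0.231] pointing down, gripper open.
Joint ranges: [-2.96, 2.96], [-0.34, 2.1], [-1.41, 1.46], [0.24, 2.44], [-1.37, 4.51], [0.17, 1.92], [-2.96, 2.96]. Speed limits (rad/s): [2.39, 2.39, 3.14, 3.14, 3.14, 3.14, 3.14].

## Interface

Orientations are given as a unit quaternion [w, x, y, z].
In Python, from station import get_obs, cams, job, bot gives the robot as it stands.
- The arm moves only by the tool arm_command, never from a script. Its argument "rows" is a list that holds one entry, the list of rows, each a list of 5 numbers: the finger opening in mm, from 0 to 85.4, then the shift along the world's x, y, z in units of 60 mm (1.0 is 60 mm), then the turn about the world's z in units of 0.08 rad (1.0 is 0.08 rad). In form: [[[grip, x, y, z, turn], ...]]. A call has exactly 10 rows; each row shifts and turns the commanded pose from where the row before left it; what a row does not reach is not made up. A row lasts 1/8 s, in which the tool goes at most 62.5 mm and 10.7 degrees, less where a joint would pass 70% of its speed; a pose out of reach is approached as far as the arm can. A call with a number of a shift or a turn outside -1 to 1 is refused whole. A call with a gripper value outside its range is refused whole. The fingers move at their own pace and stop on an object; "newtons" is the grip in N (left out, the last holds). Time passes only in rows, so rows that do not move let the fingers close, or fill a call up. It gives the time, the measured TCP pose, the force, the opening and the grip force at its end, in the units of the state.
- get_obs(): the state, without advancing time (a new reading comes with each control period).
- cams.read_camera(name): name is "scene" or "top"; returns the picture (400x640x3 uint8, red, green, blue); there is no depth.
- cams.camera_params(name): a dict with "K" (3x3 intrinsics, pixels), "extrinsics" (4x4, takes a point from camera to world coordinates). Camera axes: x right, y down, z forward; pixel columns grow to the right and rows downward; lengths in m; the calibration is good to about 2 mm. A picture is of the moment at which its call begins. camera_params takes no time and is no camera call.
- job.hand_in(): hands the job in; it is judged then, once.
The state is a dict: "t": time; "q": joint angles; "joint_vel": joint speeds; "joint_torque": joint torques, N m; "eef_pos": TCP position; "tool_rot": TCP orientation; "contact_force": force on the tool from outside, world axes, zero at the start; "torque": the same for the moment, N m; "gripper_width": opening from 0.0 (shut) to 1.0 (fully open); "grasp_force": force on a finger pad.
Only numpy, scipy, OpenCV 4.12 (cv2) and the standard library are available. Lean on these libraries where they do the work, as an engineer would, in place of code of your own. Each camera call takes 0.05 s, during which the arm holds its last target. There are 200 camera calls.

## Task

The filter panel on top of the dust extractor box stands ajar: set the shut fingertips in the slot of its big round fastener, push the panel down flush and, keeping it down, turn the fastener clockwise a quarter turn to its stop, so that the panel stays locked when let go. Do not pull the panel up, leave the things around it where they are, and finish with the hand clear.

Things in the scene. Friction and masses are not known exactly. Their poses are not given: they have to be found in the camera images.
- unit: White filter box fixed to the bench, 300 mm (its x) by 260 (its y) by 120 high; its place and yaw vary. Origin at bench height, midway across, 125 mm behind the front face; x points from the front face (robot's side) to the rear, z up. Its rear 73 mm are a deck 128 mm high. In front of the deck a grey panel covers the top, with a big round fastener midway across near the front edge.
- panel (a joint): Opening of the panel, rad: 0 shut flush (hard stop), positive with the front edge up. A spring seal holds it at about 0.12 while unlocked (fastener then 19 mm higher than shut, tilted to the rear by this angle). About 4 N down on the fastener shuts it. Locked and let go, it rises only until the catch bears, about 0.01.
- panel_front (a point): Middle of the panel's front edge, on its top; moves with the panel (frame axes as the box's, tilted with the panel). The panel is 220 (x) by 244 (y) by 8 mm; its hinge axis runs along the box's y, 215 mm behind this point, 120 mm above the bench. Panel top 128 mm above the bench when shut.
- fastener (a joint): Turn of the fastener, rad: 0 unlocked, grows clockwise seen from above to a hard stop at 1.571, locked. Starts at 0 to 0.3; friction about 0.06 N m; stays where left. Its tongue below passes under a fixed rod beyond about 0.8 rad if the panel is held down to within about 2 mm. Turned with the panel up, the tongue goes over the rod and blocks the panel: turn it back to 0 then.
- slot (a point): Centre of the slot's floor, on the turning axis; moves and turns with the fastener: a round head, 80 mm wide, dark disc with aluminium cheeks, with a slot right across it, open at the top and both ends, 28 mm wide, 68 long, 14 deep, between the two raised cheeks. Slot floor 6 mm, cheek tops 20 mm above the panel. Slot along this frame's y; z up the turning axis. Unlocked: slot parallel to the box's front; locked: front to rear.
- axis_closed (a point): Fixed point of the box (axes as the box's): where the centre of the slot floor comes to lie when the panel is shut, 134 mm above the bench.
- model: Plaster dental model, 60 mm disc, on the rear deck; a bystander.
- paste: Small jar, 40 mm wide, 45 mm high, on the rear deck; a bystander.
- liquid: Bottle, 44 mm wide, 110 mm high, on the bench at the box's +y side; a bystander. Origin under its base, as for all bystanders.
- spatula: Spatula, 170 mm long, lying on the bench at the box's -y side; a bystander.
- dish: Small white bowl, 70 mm wide, 35 mm high, near the box's front -y corner; a bystander.
- firing_tray: Flat round firing tray, 72 mm wide, 14 mm high, near the box's front +y corner; a bystander.
- case_tray: Open tray 100 x 75 x 30 mm at the box's +y side, rear; a bystander.

How it is judged:
By the outcome, as a careful person would: the job done as asked, in the order asked, and still so for the second after the job is handed in, with the robot touching nothing.
It also fails if it takes over 42 s, if anything falls off the work surface, if the arm or the gripper's body presses on something with over 40 N, if the wrist force passes 120 N, or if a joint passes its speed limit or range.

## Working session

There is one attempt and no reset: what is moved stays moved. The work goes in short steps, Python scripts to look and compute and a tool call to move; the robot and the scene stay as the last step left them, time stands still between calls to the robot, and variables do not carry over. Pictures are saved under pics/ and viewed, at most 10 in all, crops included, and the job is handed in when it is done.

Besides the shell and the picture viewer there is one more tool, called after "Request:" in YAML: its name, and indented under it one key for each argument. arm_command: Moves the arm, as the interface text tells. Its arguments: {"type":"object","properties":{"rows":{"type":"array"},"newtons":{"type":"number"}},"required":["rows"]}

```bash
mkdir -p pics; python3 - <<'E'
from station import get_obs,cams,job,bot
import cv2,numpy as np
for n in("scene","top"):
    im=cams.read_camera(n);cv2.imwrite(f"pics/{n}0.png",im[...,::-1]);p=cams.camera_params(n)
    print(n,np.round(p["K"],1).tolist(),np.round(p["extrinsics"],3).tolist())
o=get_obs();print(o["t"],o["eef_pos"],o["tool_rot"],o["gripper_width"],bot.grip_point_offset)
E
```

```text
scene [[461.6, 0.0, 324.6], [0.0, 461.6, 199.2], [0.0, 0.0, 1.0]] [[0.574, 0.703, -0.42, 0.994], [0.819, -0.489, 0.301, -0.242], [0.006, -0.517, -0.856, 0.917], [0.0, 0.0, 0.0, 1.0]]
top [[508.6, 0.0, 317.3], [0.0, 508.6, 208.4], [0.0, 0.0, 1.0]] [[0.001, -0.994, 0.105, 0.468], [-1.0, 0.002, 0.031, 0.022], [-0.031, -0.105, -0.994, 1.093], [0.0, 0.0, 0.0, 1.0]]
0.1 [0.22224937 0.6367933  0.23042711] [-6.85410210e-05  1.67075871e-01  9.85943689e-01 -8.31286883e-04] 0.9952921308353591 0.0187
```

View pics/top0.png

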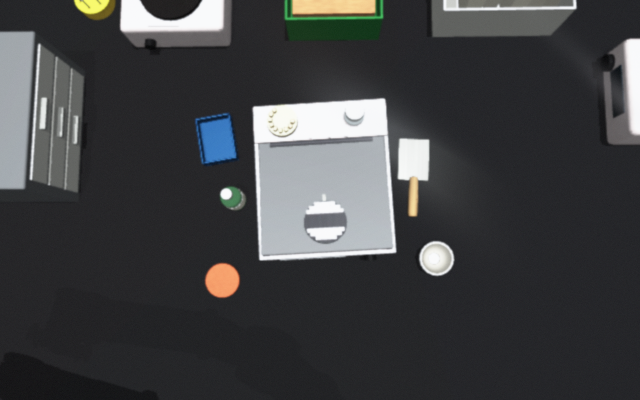

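View pics/scene0.png

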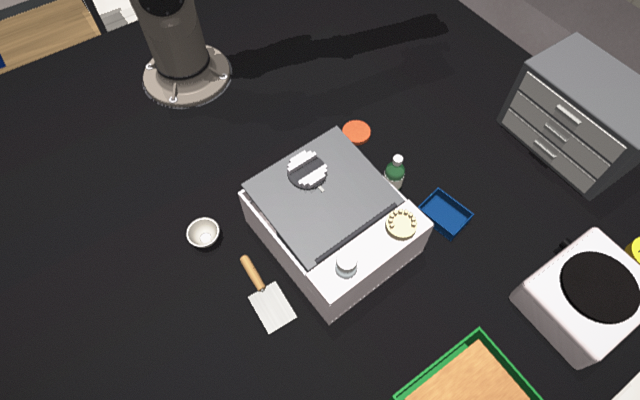

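The top view shows the fastener at about (325,221), with two bright cheeks and the slot nearly parallel to the front. The box's top corners are near (254,106), (386,100), (394,253) and (261,258). In the scene view the fastener is at about (308,170). I'll measure both views next.

```bash
cat > h.py <<'E'
import cv2,numpy as np
from station import get_obs,cams,job,bot
def ray(n,u,v):
    p=cams.camera_params(n);E=np.array(p["extrinsics"]);d=E[:3,:3]@np.linalg.inv(p["K"])@[u,v,1.];return E[:3,3],d
def onz(n,u,v,z):
    c,d=ray(n,u,v);return c+d*(z-c[2])/d[2]
def two(a,b):
    (c,d),(e,f)=a,b
    s=np.linalg.lstsq(np.c_[d,-f],e-c,rcond=None)[0];A=c+d*s[0];B=e+f*s[1];return (A+B)/2,np.linalg.norm(A-B)
def cheeks(n,im,roi,th=170):
    x0,y0,x1,y1=roi;g=im[y0:y1,x0:x1].min(2);m=(g>th).astype(np.uint8)
    k,l,s,c=cv2.connectedComponentsWithStats(m)
    o=sorted(range(1,k),key=lambda i:-s[i,4])[:2]
    return [(c[i]+[x0,y0],s[i,4]) for i in o]
E
python3 - <<'E'
from h import *
t=cv2.imread("pics/top0.png")[...,::-1];s=cv2.imread("pics/scene0.png")[...,::-1]
T=cheeks("top",t,(298,196,352,246));S=cheeks("scene",s,(282,146,332,194))
print(T,S)
for a in T:
  for b in S: print(np.round(two(ray("top",*a[0]),ray("scene",*b[0]))[0],4),round(two(ray("top",*a[0]),ray("scene",*b[0]))[1],4))
for a in T: print(onz("top",*a[0],.167))
# deck white quad
for uv in [(254,106),(386,100)]: print(uv,onz("top",*uv,.128))
for uv in [(260,259),(395,253)]: print(uv,onz("top",*uv,.12))
c=np.hstack([cv2.resize(t[180:270,280:380],None,fx=4,fy=4,interpolation=0),cv2.resize(s[135:225,260:360],None,fx=4,fy=4,interpolation=0)])
cv2.imwrite("pics/c.png",c[...,::-1])
E
```

```text
[(array([324.11147327, 215.84159061]), np.int32(1534)), (array([325.46649485, 232.4742268 ]), np.int32(388))] [(array([293.95881384, 169.37561779]), np.int32(607)), (array([315.29341317, 174.12874251]), np.int32(334))]
[0.5449 0.0241 0.1743] 0.0313
[0.5559 0.0428 0.1495] 0.009
[0.5199 0.0293 0.1378] 0.016
[0.5315 0.0484 0.1141] 0.0267
[0.55213771 0.03851954 0.167     ]
[0.5217038  0.03605379 0.167     ]
(254, 106) [0.77189069 0.17651217 0.128     ]
(386, 100) [ 0.78171917 -0.0812066   0.128     ]
(260, 259) [0.47375086 0.16193347 0.12      ]
(395, 253) [ 0.48536855 -0.09524683  0.12      ]
```

View pics/c.png

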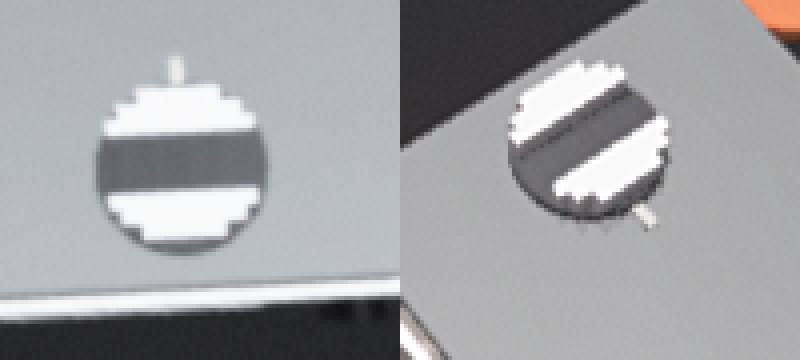

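The crop shows the slot dark between two white cheeks, nearly parallel to the front edge, with a small index mark behind the head. I'll raise the mask threshold and fit the slot.

```bash
python3 - <<'E'
from h import *
t=cv2.imread("pics/top0.png")[...,::-1];s=cv2.imread("pics/scene0.png")[...,::-1]
T=cheeks("top",t,(298,198,352,244),225);S=cheeks("scene",s,(284,148,330,188),225)
print(T,S)
T.sort(key=lambda a:a[0][1]);S.sort(key=lambda a:-a[0][1]) # rear first
P=[]
for a,b in zip(T,S):
  p,e=two(ray("top",*a[0]),ray("scene",*b[0]));P.append(p);print(np.round(p,4),round(e,4), np.round(onz("top",*a[0],p[2]),4))
c=(P[0]+P[1])/2;v=P[0]-P[1];print("centre",c,"perp angle",np.arctan2(v[1],v[0]),np.linalg.norm(v))
A=[onz("top",*a[0],z) for a,z in zip(T,(.165,.171))];v=A[0]-A[1];print("top-only",(A[0]+A[1])/2,np.arctan2(v[1],v[0]),np.linalg.norm(v))
# slot edges in top: rear cheek's lower edge and front cheek's upper edge
m=(t[198:244,298:352].min(2)>225)
k,l=cv2.connectedComponents(m.astype(np.uint8))
for a,f in zip(T,(max,min)):
  i=l[int(a[0][1])-198,int(a[0][0])-298];cols=[u for u in range(54) if (l[:,u]==i).sum()>3]
  pts=np.array([onz("top",u+298,f(np.where(l[:,u]==i)[0])+198+(.5 if f is max else -.5),.168)[:2] for u in cols])
  q=np.polyfit(pts[:,1],pts[:,0],1);print("edge x at y=.038:",np.polyval(q,.038),"slot line yaw",-q[0],len(cols))
E
```

```text
[(array([323.95679012, 207.54320988]), np.int32(324)), (array([325.56386293, 232.49844237]), np.int32(321))] [(array([313.94594595, 175.49034749]), np.int32(259)), (array([299.77959184, 158.75102041]), np.int32(245))]
[0.5674 0.0382 0.1636] 0.0015 [0.5678 0.0389 0.1636]
[0.5213 0.0354 0.1695] 0.0011 [0.5215 0.0358 0.1695]
centre [0.54433918 0.03678149 0.16657552] perp angle 0.0618347615603526 0.04661538083571206
top-only [0.54452145 0.03732718 0.168     ] 0.06528095508817765 0.04667299211233966
edge x at y=.038: 0.5584308179150801 slot line yaw 0.057929939119190976 35
edge x at y=.038: 0.5302907675797907 slot line yaw 0.05531233182278366 35
```

Request:
arm_command:
  rows:
    - [[0,0.1,-0.2,0,0.2],[0,0.3,-0.6,0,0.5],[0,0.4,-0.7,0,0.5],[0,0.4,-0.7,0,0.5],[0,0.4,-0.7,0,0.5],[0,0.4,-0.7,0,0.5],[0,0.4,-0.7,0,0.5],[0,0.4,-0.7,0,0.5],[0,0.4,-0.7,0,0.5],[0,0.4,-0.7,0,0.5]]
  newtons: 40

```text
t: 1.35
eef_pos: [0.4389, 0.2507, 0.2313]
tool_rot: [0.0, -0.021, 1.0, -0.0]
contact_force: [0.8, -0.4, -0.5]
gripper_width: -0.001
grasp_force: 0.0
```

Request:
arm_command:
  rows:
    - [[0,0.25,-0.5,0,0.1],[0,0.25,-0.5,0,0],[0,0.25,-0.5,0,0],[0,0.25,-0.5,0,0],[0,0.25,-0.5,0,0],[0,0.25,-0.5,0,0],[0,0.15,-0.4,-0.1,0],[0,0.08,-0.17,-0.2,0],[0,0,0,0,0],[0,0,0,0,0]]

```text
t: 2.6
eef_pos: [0.5418, 0.0403, 0.2132]
tool_rot: [-0.0, -0.025, 1.0, 0.0]
contact_force: [0.5, 0.3, 0.2]
gripper_width: 0.001
grasp_force: 0.0
```

```bash
python3 - <<'E'
from h import *
o=get_obs();print(o["t"],o["eef_pos"],o["tool_rot"],o["q"],o["contact_force"])
t=cams.read_camera("top");s=cams.read_camera("scene")
def proj(n,p):
    P=cams.camera_params(n);E=np.linalg.inv(P["extrinsics"]);c=E[:3,:3]@p+E[:3,3];u=np.array(P["K"])@c;return u[:2]/u[2]
print(proj("top",o["eef_pos"]),proj("scene",o["eef_pos"]))
c=np.hstack([cv2.resize(t[160:280,260:390],None,fx=3,fy=3),cv2.resize(s[100:220,250:380],None,fx=3,fy=3)])
cv2.imwrite("pics/d.png",c[...,::-1])
E
```

```text
2.6 [0.54176855 0.04031966 0.21317235] [-3.08315214e-04 -2.48720129e-02  9.99690556e-01  2.82039421e-04] [-0.41021485  0.28315911  0.2681225   1.90591116 -0.09096235  0.96461661
  1.52021323] [0.52421463 0.3056739  0.23063408]
[322.60774441 219.38625527] [307.28489346 151.09943005]
```

View pics/d.png

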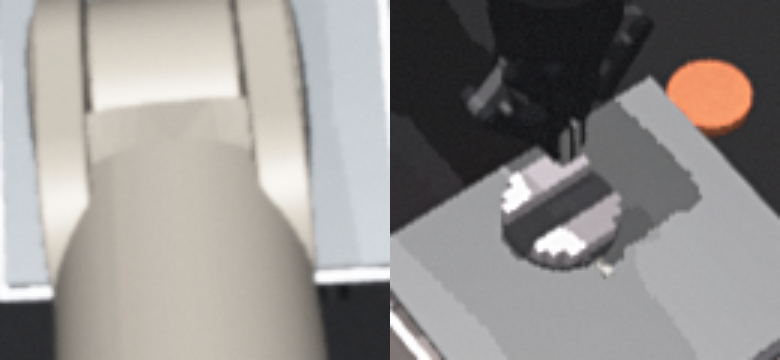

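The scene crop shows the tips above the slot at about pixel (310,152), against (307,151) predicted. Next I lower them into the slot.

Request:
arm_command:
  rows:
    - [[0,0.02,-0.06,-0.1,0],[0,0,0,-0.2,0],[0,0,0,-0.2,0],[0,0,0,-0.2,0],[0,0,0,-0.1,0],[0,0,0,-0.05,0],[0,0,0,-0.05,0],[0,0,0,0,0],[0,0,0,0,0],[0,0,0,0,0]]

```text
t: 3.95
eef_pos: [0.5436, 0.0356, 0.1596]
tool_rot: [0.0, -0.024, 1.0, 0.0]
contact_force: [0.4, 0.4, -0.1]
gripper_width: -0.001
grasp_force: 0.0
```

Request:
arm_command:
  rows:
    - [[0,0,0,-0.05,0],[0,0,0,-0.05,0],[0,-0.01,0,-0.05,0],[0,-0.01,0,-0.05,0],[0,-0.01,0,-0.05,0],[0,-0.01,0,-0.05,0],[0,-0.01,0,-0.05,0],[0,-0.01,0,-0.04,0],[0,0,0,-0.02,0],[0,0,0,0,0]]

```text
t: 5.2
eef_pos: [0.5402, 0.0355, 0.1348]
tool_rot: [0.0, -0.024, 1.0, 0.0]
contact_force: [2.7, 0.0, 4.2]
gripper_width: 0.003
grasp_force: 1.7
```

Request:
arm_command:
  rows:
    - [[0,0,0,-0.02,0],[0,0,0,-0.02,0],[0,0,0,-0.01,0],[0,0,0,0,0],[0,0,0,0,0],[0,0,0,0,0],[0,0,0,0,0],[0,0,0,0,0],[0,0,0,0,0],[0,0,0,0,0]]

```text
t: 6.45
eef_pos: [0.5402, 0.0355, 0.1338]
tool_rot: [0.0, -0.024, 1.0, 0.0]
contact_force: [-4.2, -1.8, 21.4]
gripper_width: -0.001
grasp_force: 11.2
```

Request:
arm_command:
  rows:
    - [[0,0,0.01,0,-0.3],[0,0,0,0,-0.6],[0,0,0,0,-0.7],[0,0,0,0,-0.7],[0,0,0,0,-0.7],[0,0,0,0,-0.7],[0,0,0,0,-0.7],[0,0,0,0,-0.7],[0,0,0,0,-0.7],[0,0,0,0,-0.7]]

```text
t: 7.7
eef_pos: [0.5401, 0.0361, 0.1338]
tool_rot: [0.0, 0.235, 0.972, 0.001]
contact_force: [-6.2, -0.9, 23.9]
gripper_width: 0.003
grasp_force: 11.8
```

```bash
python3 -c "
from h import *
o=get_obs();print(o['eef_pos'],o['contact_force'],o['torque'],2*np.arctan2(o['tool_rot'][1],o['tool_rot'][2]))"
```

```text
[0.54010541 0.0360825  0.13376122] [-6.15224433 -0.91707187 23.85007061] [-0.18592414  1.02455864  0.08506222] 0.4738963174153871
```

Request:
arm_command:
  rows:
    - [[0,0,0,0,-0.7],[0,0,0,0,-0.8],[0,0,0,0,-0.8],[0,0,0,0,-0.8],[0,0,0,0,-0.8],[0,0,0,0,-0.8],[0,0,0,0,-0.8],[0,0,0,0,-0.8],[0,0,0,0,-0.8],[0,0,0,0,-0.8]]

```text
t: 8.95
eef_pos: [0.5403, 0.0367, 0.1338]
tool_rot: [-0.0, 0.525, 0.851, 0.001]
contact_force: [-5.8, 0.1, 23.2]
gripper_width: 0.003
grasp_force: 12.0
```

```bash
python3 -c "
from h import *
o=get_obs();print(o['eef_pos'],o['contact_force'],o['torque'],2*np.arctan2(o['tool_rot'][1],o['tool_rot'][2]),o['q'][6])"
```

```text
[0.5403312  0.03665338 0.13375977] [-5.76826411  0.0525078  23.16041467] [0.08915414 1.01829394 0.04351338] 1.1057960603560841 0.561730554708298
```

Request:
arm_command:
  rows:
    - [[0,0,0,0,-0.7],[0,0,0,0,-0.8],[0,0,0,0,-0.8],[0,0,0,0,-0.8],[0,0,0,0,-0.8],[0,0,0,0,-0.8],[0,0,0,0,-0.8],[0,0,0,0,-0.6],[0,0,0,0,-0.5],[0,0,0,0,0]]

```text
t: 10.2
eef_pos: [0.5411, 0.0368, 0.1338]
tool_rot: [-0.0, 0.728, 0.685, 0.002]
contact_force: [-1.1, -0.1, 22.9]
gripper_width: -0.0
grasp_force: 11.4
```

```bash
python3 -c "
from h import *
o=get_obs();print(o['eef_pos'],o['contact_force'],o['torque'],2*np.arctan2(o['tool_rot'][1],o['tool_rot'][2]),o['q'][6])"
```

```text
[0.54106117 0.03676594 0.1337706 ] [-1.12750985 -0.09792419 22.87028734] [0.19857415 0.59848227 0.11946902] 1.6321005120559555 0.12036308051678304
```

Request:
arm_command:
  rows:
    - [[0,0,0,0,-0.4],[0,0,0,0,-0.4],[0,0,0,0,-0.4],[0,0,0,0,-0.4],[0,0,0,0,-0.3],[0,0,0,0,0],[0,0,0,0,0],[0,0,0,0,0],[0,0,0,0,0],[0,0,0,0,0]]

```text
t: 11.45
eef_pos: [0.5415, 0.0365, 0.1338]
tool_rot: [0.0, 0.778, 0.628, 0.002]
contact_force: [-0.9, 1.2, 21.7]
gripper_width: 0.003
grasp_force: 10.7
```

```bash
python3 -c "
from h import *
o=get_obs();print(o['eef_pos'],o['contact_force'],o['torque'],2*np.arctan2(o['tool_rot'][1],o['tool_rot'][2]),o['q'][6])"
```

```text
[0.54146036 0.03653198 0.13381167] [-0.9396681   1.20041772 21.69620832] [0.08483259 0.27243804 0.07028144] 1.7839001143255049 -0.0046270421125916405
```

Request:
arm_command:
  rows:
    - [[0,0,0,0,-0.4],[0,0,0,0,-0.4],[0,0,0,0,-0.3],[0,0,0,0,-0.2],[0,0,0,0,0],[0,0,0,0,0],[0,0,0,0,0],[0,0,0,0,0],[0,0,0,0,0],[0,0,0,0,0]]

```text
t: 12.7
eef_pos: [0.5416, 0.0364, 0.1338]
tool_rot: [0.0, 0.81, 0.587, 0.002]
contact_force: [-0.7, 0.4, 21.8]
gripper_width: -0.0
grasp_force: 10.5
```

```bash
python3 -c "
from h import *
o=get_obs();print(o['eef_pos'],o['contact_force'],o['torque'],2*np.arctan2(o['tool_rot'][1],o['tool_rot'][2]),o['q'][6])
t=cams.read_camera('top');s=cams.read_camera('scene')
c=np.hstack([cv2.resize(t[160:280,260:390],None,fx=3,fy=3),cv2.resize(s[100:220,250:380],None,fx=3,fy=3)])
cv2.imwrite('pics/e.png',c[...,::-1])
"
```

```text
[0.54161693 0.03643875 0.13381208] [-0.74124312  0.39959458 21.80016783] [0.08167525 0.14544165 0.05773215] 1.8879134491292817 -0.08974961651013802
```

View pics/e.png

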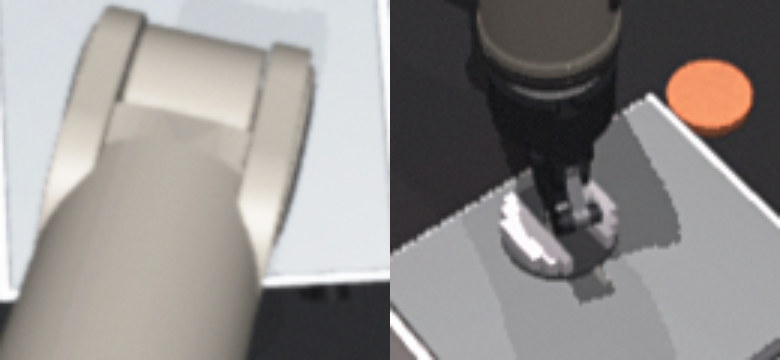

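The scene crop shows the fingers in the slot, the slot turned roughly front to rear, and the panel flush. I'll work out the slot angle from the left cheek's inner edge, about (530,190) to (570,262) in the crop.

```bash
python3 - <<'E'
from h import *
s=cams.read_camera("scene")
a=onz("scene",250+(530-390)/3,100+190/3,.148);b=onz("scene",250+(570-390)/3,100+262/3,.148);v=b-a;print(a,b,np.arctan2(v[1],v[0]))
m=(s[150:192,285:330].min(2)>175).astype(np.uint8)
k,l,st,c=cv2.connectedComponentsWithStats(m)
for i in range(1,k):
  if st[i,4]>30:
    ys,xs=np.where(l==i);P=np.array([onz("scene",x+285,y+150,.154)[:2] for x,y in zip(xs,ys)])
    r=cv2.fitLine(P.astype(np.float32),cv2.DIST_L2,0,.0001,.0001).ravel();print(st[i],P.mean(0),"dir",np.arctan2(r[1],r[0]))
cv2.imwrite("pics/f.png",cv2.resize(s[140:200,275:340],None,fx=9,fy=9,interpolation=0)[...,::-1])
E
```

```text
[0.51343684 0.03123716 0.148     ] [0.57711334 0.02100645 0.148     ] -0.15930554583281853
[31 11  9 11 34] [0.54941143 0.0644014 ] dir -0.058063418
[  1  14  19  24 152] [0.53933941 0.00630813] dir -0.12891461
```

View pics/f.png

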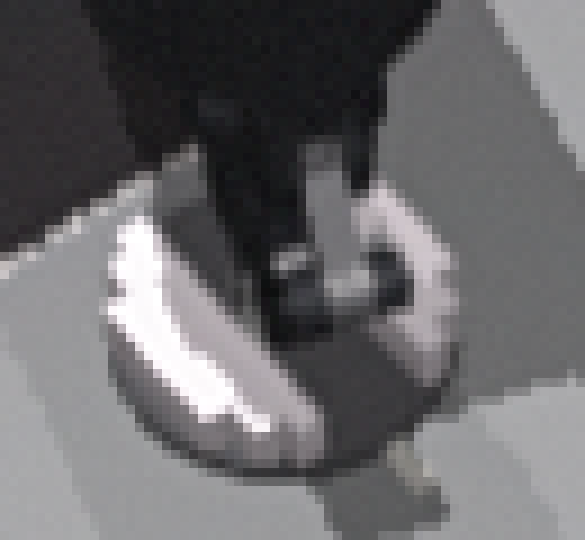

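```bash
python3 - <<'E'
from h import *
for p,q in [((160,235),(325,410)),((345,205),(430,370))]:
  a=onz("scene",275+p[0]/9,140+p[1]/9,.154);b=onz("scene",275+q[0]/9,140+q[1]/9,.154);v=b-a;print(a,b,np.arctan2(v[1],v[0]))
E
```

```text
[0.51845844 0.01890008 0.154     ] [0.57817262 0.0230763  0.154     ] 0.06982320269985083
[0.53528434 0.05761737 0.154     ] [0.58268237 0.04789783 0.154     ] -0.20225820372002729
```

The slot reads within a few hundredths of a radian of front-to-rear, but the torque is still only at friction level. I keep turning until the stop shows.

Request:
arm_command:
  rows:
    - [[0,0,0,0,-0.3],[0,0,0,0,-0.3],[0,0,0,0,-0.3],[0,0,0,0,-0.3],[0,0,0,0,0],[0,0,0,0,0],[0,0,0,0,0],[0,0,0,0,0],[0,0,0,0,0],[0,0,0,0,0]]

```text
t: 14.1
eef_pos: [0.5417, 0.0364, 0.1338]
tool_rot: [0.0, 0.837, 0.547, 0.002]
contact_force: [0.0, 0.6, 20.7]
gripper_width: 0.003
grasp_force: 10.4
```

```bash
python3 -c "
from h import *
o=get_obs();print(o['eef_pos'],o['contact_force'],o['torque'],2*np.arctan2(o['tool_rot'][1],o['tool_rot'][2]),o['q'][6])
s=cams.read_camera('scene')
cv2.imwrite('pics/g.png',cv2.resize(s[140:200,275:340],None,fx=9,fy=9,interpolation=0)[...,::-1])
"
```

```text
[0.54172736 0.03638851 0.13382148] [ 0.0254511   0.59500778 20.72510562] [0.06397472 0.14297114 0.08644865] 1.9839986637144829 -0.16802745203466543
```

View pics/g.png

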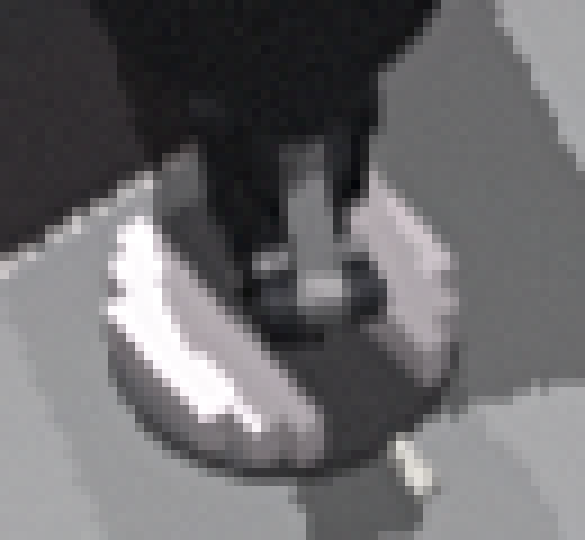

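The cheeks look unmoved although the tool turned another 0.1 rad. I'll turn on until the torque is clearly above friction, which confirms the stop.

Request:
arm_command:
  rows:
    - [[0,0,0,0,-0.4],[0,0,0,0,-0.4],[0,0,0,0,-0.4],[0,0,0,0,-0.4],[0,0,0,0,-0.3],[0,0,0,0,0],[0,0,0,0,0],[0,0,0,0,0],[0,0,0,0,0],[0,0,0,0,0]]

```text
t: 15.4
eef_pos: [0.5418, 0.0363, 0.1338]
tool_rot: [0.0, 0.876, 0.482, 0.002]
contact_force: [-0.0, 0.2, 20.5]
gripper_width: 0.005
grasp_force: 10.4
```

```bash
python3 -c "
from h import *
o=get_obs();print(o['eef_pos'],o['contact_force'],o['torque'],2*np.arctan2(o['tool_rot'][1],o['tool_rot'][2]),o['q'][6])
"
```

```text
[0.54180078 0.03631559 0.13380762] [-0.03862746  0.17502856 20.53897816] [0.05632295 0.08629023 0.04028333] 2.1360403529513388 -0.2910997273410747
```

The torque still isn't rising, so the tips may be slipping round inside the slot. I'll lift clear and measure the fastener.

Request:
arm_command:
  rows:
    - [[0,0,0,0.1,0],[0,0,0,0.2,0],[0,0,0,0.4,0],[0,0,0,0.5,0],[0,0,0.3,0.4,0],[0,0,0.8,0,0],[0,0,0.9,0,0],[0,0,0.9,0,0],[0,0,0.9,0,0],[0,0,0.2,0,0]]

```text
t: 16.65
eef_pos: [0.5378, 0.281, 0.2267]
tool_rot: [-0.0, 0.875, 0.485, -0.001]
contact_force: [0.4, -0.2, -0.4]
gripper_width: -0.001
grasp_force: 0.0
```

```bash
cat > m.py <<'E'
from h import *
o=get_obs();print(o['t'],o['eef_pos'],2*np.arctan2(o['tool_rot'][1],o['tool_rot'][2]))
t=cams.read_camera('top');s=cams.read_camera('scene')
cv2.imwrite('pics/h.png',np.hstack([cv2.resize(t[180:270,280:380],None,fx=4,fy=4,interpolation=0),cv2.resize(s[135:225,260:360],None,fx=4,fy=4,interpolation=0)])[...,::-1])
m=(t[198:250,298:352].min(2)>225).astype(np.uint8)
k,l,st,c=cv2.connectedComponentsWithStats(m)
T=[i for i in sorted(range(1,k),key=lambda i:-st[i,4])[:2]];T.sort(key=lambda i:c[i][0])
A=[onz('top',*(c[i]+[298,198]),.149) for i in T];v=A[0]-A[1]
print([st[i].tolist() for i in T],(A[0]+A[1])/2,np.linalg.norm(v),'slot yaw',np.arctan2(-v[0],v[1]))
E
python3 m.py
```

```text
16.65 [0.53775486 0.2809541  0.22673064] 2.1290013231059315
[[8, 8, 13, 36, 310], [34, 7, 13, 36, 310]] [0.54049363 0.03684745 0.149     ] 0.04652027575251101 slot yaw 0.04136913705307583
```

View pics/h.png

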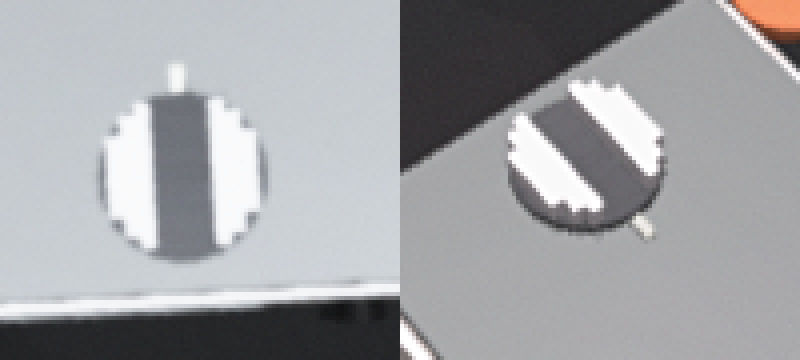

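The slot now points front to rear: its yaw is 0.041 against about 0.045 for the box, so it is at the stop. The panel looks flush. I'll triangulate the height as a last check and hand in if it agrees.

```bash
python3 - <<'E'
from h import *
t=cams.read_camera('top');s=cams.read_camera('scene')
T=cheeks('top',t,(298,198,352,250),225);S=cheeks('scene',s,(282,148,332,195),225)
T.sort(key=lambda a:a[0][0]);S.sort(key=lambda a:-a[0][0])  # +y first
z=[]
for a,b in zip(T,S):
    p,e=two(ray('top',*a[0]),ray('scene',*b[0]));z.append(p[2]);print(p,e)
if abs(np.mean(z)-.154)<.004 or abs(np.mean(z)-.150)<.005: print(job.hand_in())
E
```

```text
[0.53917341 0.05961795 0.14931359] 0.0010010568266664362
[0.54137513 0.01332879 0.14874655] 0.000692115952930668
the job is handed in; nothing more can be done
None
```

The panel is pushed down flush and stays down with the fastener turned clockwise to its locked stop. The hand is clear and the job is handed in. The torque never rose clearly at the stop, so I judged it from the slot lining up with the box (yaw 0.041 rad against about 0.045) and cheek tops measured 149 mm above the bench.

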